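Set and lock the cam lid press

TASK

The thumb nut of the lid press is screwed down too far for the dish in it. Back the nut off so that the foot only just begins to bear on the dish's lid when the cam lever is halfway over, then flip the lever right over to its stop so that it stays locked. Never crush the dish, and leave the empty dish, the marker and the tweezers where they lie.

Things in the scene. Friction and masses are not known exactly. Their poses are not given: they have to be found in the camera images.
- press: cam lid press bolted to the bench: grey base plate 100 x 230 mm, top at 14 mm; origin at the centre of its underside. A bar (34 mm wide, 18 mm thick, along the press's y, top 100 mm up when open) lies over it on posts: thumb nut, spindle and sprung foot at its +y end over a lidded dish, cam and lever at its -y end. The cam drives bar, nut, spindle and foot straight down.
- lever (a joint): lever angle about the press's x axis: 0 = open (0.2 rad from upright towards the press's -y), 0.75 = halfway, 1.5 = locked at its stop (1.7 rad from upright, just below level). Unloaded it stays where left (friction 0.8 N at the ball). The bar goes down 15 mm x (cos(1.36 - angle) - cos(1.36)), dead centre at 1.36; loaded, it springs back short of that and snaps to the stop beyond.
- lever_ball (a point): centre of the black ball, 25 mm across, at the end of the lever, 100 mm from the pivot; at about 218 mm height when open, 107 mm when locked. The lever rod is 10 mm thick. The ball can be pinched from above along the press's x axis and led along its arc, or pushed.
- cam_pivot (a point): the axis of the lever, fixed, 70 mm from the press's origin towards its -y, 120 mm above the bench
- nut_centre (a point): centre of the knurled dark steel thumb nut, 40 mm across, 22 mm high, upright axis, 1 mm over the bar; 112 mm up with the lever open. The 12 mm spindle stands 12 to 20 mm out of its top. From above, clockwise lowers the foot, counter-clockwise raises it, 2.3 mm per rad. Stiff (0.4 N m), stays where left. Starts 0.5 to 3.0 rad too far down: feel how much; it can go 1 rad past right.
- bed: round aluminium tray, 84 mm across with a rim 8 mm high, fixed on the base, in which the dish stands; origin at the centre of its underside, on the base plate
- bed_centre (a point): centre of the bed's floor, 17 mm above the bench, straight under the nut
- dish: lidded aluminium moisture dish, 68 mm across, 24 mm high, loose in the bed; origin at the centre of its underside. Once the foot has met the lid, it adds about 20 N for each mm of further travel, which the lever passes back to the hand. Rightly set, the locked press holds it with about 52 N; above 76 N it is crushed
- empty_dish: bystander: open aluminium dish, 64 mm across, 21 mm high, on the bench behind the press; origin at the centre of its underside
- marker: bystander: marker pen 135 mm long along its y axis, 17 mm thick, on the bench behind the press; origin at the middle of its underside
- tweezers: bystander: steel forceps 149 mm long along its x axis, 22 mm wide, on the bench in front of the press; origin at the middle of its underside
Mind the look-alikes: they are no part of the job. Leave any purple or red look-alike of the dish alone.

How it is judged:
By the outcome, as a careful person would: the job done as asked, in the order asked, and still so for the second after the job is handed in, with the robot touching nothing.
It also fails if it takes over 64 s, if anything falls off the work surface, if the arm or the gripper's body presses on something with over 40 N, if the wrist force passes 120 N, or if a joint passes its speed limit or range.

ROBOT

A 6-joint arm with a two-finger parallel gripper is mounted at the origin on a cart in front of the work surface, level with it; the furniture and walls round the work are solid. World frame = base frame: x ahead of the robot, y to its left, z up, the work surface at z = 0. Lengths are in m, angles in rad, forces in N, time in s.
With the tool pointing down it reaches from about 0.35 to 0.975 m from the base axis. Payload 4.9 kg.
Tool frame: the origin (TCP) lies at the very end of the fingers, on their centre line; the grasp point (between the pads) lies 19 mm behind it; z points along the fingers, y is the line along which they close (so a half turn about z gives the same grasp; the last joint's range is limited). The gripper opens to 85 mm and grips with 20 to 120 N. Pads are 22 mm wide; open, the fingers measure 114 mm over their backs; the gripper's body (76 mm by 85 mm) begins 54 mm behind the grasp point. The pads swing forward as they close: fully open they stand 13 mm farther back than shut.
Start: joints at [1.109, 0.053, 1.613, -0, 1.476, -0.119], TCP at [0.21, 0.589, 0.193] pointing down, gripper open.
Joint ranges: [-3.01, 3.01], [-1.01, 2.22], [0.06, 2.58], [-1.02, 4.17], [0.09, 2.62], [-3.14, 3.14]. Speed limits (rad/s): [2.57, 2.57, 3.14, 3.14, 3.14, 3.14].

INTERFACE

Orientations are given as a rotation vector (axis times angle).
In Python, from station import ctrl gives the robot as it stands. The module is installed in compiled form; this text tells all that it offers.
- The arm moves only by the tool jog_arm, never from a script. Its argument "steps" is a list of rows, each an object with "delta_rot": the turn, a rotation vector about the tool's x, y, z in degrees, a list of three; "linear": the shift along the tool's x, y, z in m, a list of three; "grip": the finger opening in m, from 0 to 0.0854. In form: [{"delta_rot": [rx, ry, rz], "linear": [x, y, z], "grip": grip}, ...]. A call has 1 to 10 rows; each row shifts and turns the commanded pose from where the row before left it, along the tool's axes as they then stand; what a row does not reach is not made up. A row lasts 1/10 s, in which the tool goes at most 50 mm and 8.59 degrees, less where a joint would pass 70% of its speed; a pose out of reach is approached as far as the arm can. A call with a gripper value outside its range is refused whole. The fingers move at their own pace and stop on an object; "newtons" is the grip in N (left out, the last holds). Time passes only in rows, so rows that do not move let the fingers close. It gives the time, the measured TCP pose, the force, the opening and the grip force at its end, in the units of the state.
- ctrl.get_obs(): the state, without advancing time (a new reading comes with each control period).
- ctrl.get_image(name): name is "side" or "top" or "wrist"; returns (picture, depth): 480x640x3 uint8, red, green, blue; 480x640 float32, m along the optical axis (not along the pixel's ray), 0 where there is no reading.
- ctrl.camera_info(name): a dict with "camera_matrix" (3x3 intrinsics, pixels), "R" (3x3) and "t" (3): a world point X has camera coordinates R X + t; the wrist camera has in their place "T_tool_cam" (4x4, takes a point from camera to tool coordinates, whose origin is the TCP and whose axes are the flange's). Camera axes: x right, y down, z forward; pixel columns grow to the right and rows downward; lengths in m; the calibration is good to about 2 mm. A picture is of the moment at which its call begins: read the wrist's pose just before it. camera_info takes no time and is no camera call.
- ctrl.finish_job(): hands the job in; it is judged then, once.
The state is a dict: "t": time; "q": joint angles; "dq": joint speeds; "effort": joint torques, N m; "tool_pos": TCP position; "tool_rot": TCP orientation; "contact_force": force on the tool from outside, world axes, zero at the start; "wrist_torque": the same for the moment, N m; "opening": finger opening in m; "grip_force": force on a finger pad.
Only numpy, scipy, OpenCV 4.12 (cv2) and the standard library are available. Lean on these libraries where they do the work, as an engineer would, in place of code of your own. Each camera call takes 0.05 s, during which the arm holds its last target. There are 200 camera calls.

## Working session

There is one attempt and no reset: what is moved stays moved. The work goes in short steps, Python scripts to look and compute and a tool call to move; the robot and the scene stay as the last step left them, time stands still between calls to the robot, and variables do not carry over. Pictures are saved under pics/ and viewed, at most 10 in all, crops included, and the job is handed in when it is done.

Besides the shell and the picture viewer there is one more tool, called after ">>>" in YAML: its name, and indented under it one key for each argument. jog_arm: Moves the arm, as the interface text tells. Its arguments: {"type":"object","properties":{"steps":{"type":"array"},"newtons":{"type":"number"}},"required":["steps"]}

```bash
mkdir -p pics
python3 - <<'E'
from station import ctrl
import cv2,numpy as np
np.set_printoptions(precision=4,suppress=True)
for n in("top","side"):
    im,d=ctrl.get_image(n); cv2.imwrite(f"pics/{n}0.png",im[:,:,::-1]); np.save(f"pics/{n}0d.npy",d)
    i=ctrl.camera_info(n); print(n,i)
o=ctrl.get_obs(); print({k:np.round(v,4) for k,v in o.items()}); print(ctrl.camera_info("wrist"))
E
```

```text
top {'camera_matrix': array([[453.6701,   0.    , 310.7701],
       [  0.    , 453.6701, 246.539 ],
       [  0.    ,   0.    ,   1.    ]]), 'R': array([[ 0.0247, -0.9993,  0.0264],
       [-0.9943, -0.0273, -0.1028],
       [ 0.1035, -0.0237, -0.9944]]), 't': array([0.121 , 0.539 , 0.9559])}
side {'camera_matrix': array([[606.7597,   0.    , 313.1286],
       [  0.    , 606.7597, 237.5125],
       [  0.    ,   0.    ,   1.    ]]), 'R': array([[ 0.7899, -0.613 , -0.0137],
       [-0.3903, -0.4854, -0.7824],
       [ 0.473 ,  0.6234, -0.6227]]), 't': array([-0.3448,  0.3997,  0.7364])}
{'t': np.float64(0.1), 'q': array([ 1.109 ,  0.0533,  1.6142,  0.    ,  1.476 , -0.119 ]), 'dq': array([ 0.0004, -0.0021, -0.0029,  0.0022, -0.0032, -0.0004]), 'effort': array([  0.0001, -39.4901, -37.1365,  -0.0001,   0.0039,   0.    ]), 'tool_pos': array([0.2098, 0.5881, 0.1923]), 'tool_rot': array([-0.5357, -3.095 ,  0.0029]), 'contact_force': array([-0.0762, -0.1958, -0.7779]), 'wrist_torque': array([ 0.0257, -0.0296,  0.0222]), 'grip_force': np.float64(0.0), 'opening': np.float64(0.0853)}
{'camera_matrix': array([[330.3578,   0.    , 321.0536],
       [  0.    , 330.3578, 234.9052],
       [  0.    ,   0.    ,   1.    ]]), 'T_tool_cam': array([[-0.0011, -0.9555, -0.2951,  0.0764],
       [ 1.    , -0.001 , -0.0006,  0.0005],
       [ 0.0003, -0.2951,  0.9555, -0.1807],
       [ 0.    ,  0.    ,  0.    ,  1.    ]])}
```

View pics/top0.png

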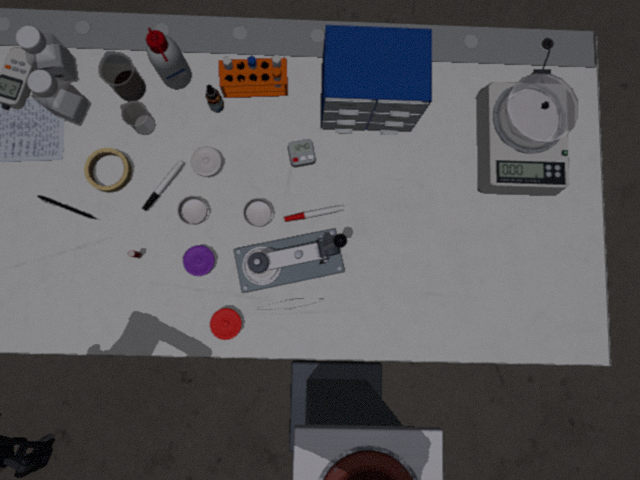

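View pics/side0.png

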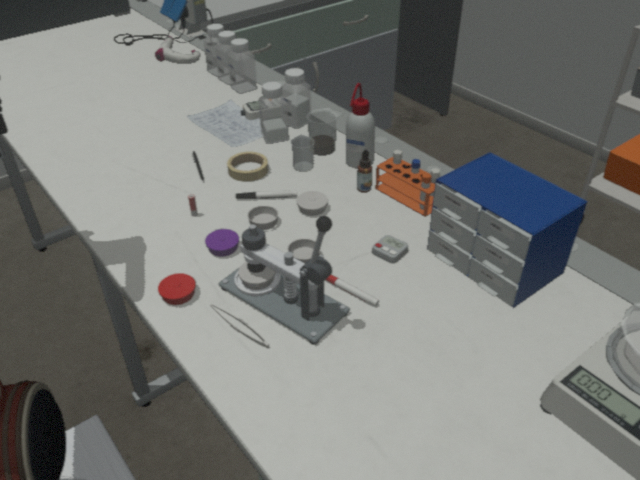

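The top view shows the press with its nut at about (258,262), its ball at (340,241) and its base plate centred near (290,261). In the side view the nut is at (254,239) and the ball at (323,224). The purple and red dishes and the white pots elsewhere are look-alikes. The press is the only one in view, and its dish lies under the nut.

```bash
cat > h.py <<'E'
import numpy as np,cv2
from station import ctrl
np.set_printoptions(precision=4,suppress=True)
def ray(n,uv):
    i=ctrl.camera_info(n); K,R,t=i["camera_matrix"],i["R"],i["t"]
    return -R.T@t, R.T@np.linalg.solve(K,np.array([uv[0],uv[1],1.]))
def onz(n,uv,z):
    c,d=ray(n,uv); return c+d*(z-c[2])/d[2]
def proj(n,X):
    i=ctrl.camera_info(n); p=i["camera_matrix"]@(i["R"]@np.asarray(X)+i["t"]); return p[:2]/p[2]
def tri(a,b):
    A=[];y=[]
    for c,d in(a,b):
        d=d/np.linalg.norm(d);P=np.eye(3)-np.outer(d,d);A.append(P);y.append(P@c)
    return np.linalg.lstsq(np.vstack(A),np.hstack(y),rcond=None)[0]
E
python3 - <<'E'
from h import *
a=cv2.imread("pics/top0.png");b=cv2.imread("pics/side0.png")
def dark(im,x0,y0,x1,y1,th):
    g=im[y0:y1,x0:x1].max(2); m=(g<th).astype(np.uint8)
    n,l,s,c=cv2.connectedComponentsWithStats(m)
    for k in range(1,n):
        if s[k,4]>15: print(th,s[k]+[x0,y0,0,0,0],c[k]+[x0,y0])
print("top ball");dark(a,325,225,360,255,45)
print("side ball");dark(b,310,210,340,240,60)
print("top nut");dark(a,240,245,280,285,85)
print("side nut");dark(b,235,220,275,260,85)
print(tri(ray("top",(340.5,240.5)),ray("side",(323.5,224))))
print("base corners",[onz("top",p,.014)for p in((235,250),(333,229),(344,271),(243,291))])
c=np.hstack([cv2.resize(a[215:305,225:360],None,fx=3,fy=3,interpolation=2),np.zeros((270,5,3),np.uint8)])
d=cv2.resize(b[205:340,215:355],None,fx=4,fy=4,interpolation=2)
o=np.zeros((540,410+560,3),np.uint8);o[:270,:c.shape[1]]=c;o[:,410:]=d
cv2.imwrite("pics/crop.png",cv2.resize(o,None,fx=.82,fy=.82))
E
```

```text
top ball
45 [331 234  16  21 178] [338.7921 241.8652]
side ball
60 [317 217  14  15 147] [323.4422 224.1429]
top nut
85 [268 247  12   4  33] [273.8485 248.5455]
85 [247 250  23  24 346] [258.5665 261.6156]
side nut
85 [242 221  33  30 418] [255.634  237.6555]
[0.5278 0.0879 0.2189]
base corners [array([0.5248, 0.2997, 0.014 ]), array([0.5771, 0.0867, 0.014 ]), array([0.4852, 0.0608, 0.014 ]), array([0.4363, 0.2788, 0.014 ])]
```

View pics/crop.png

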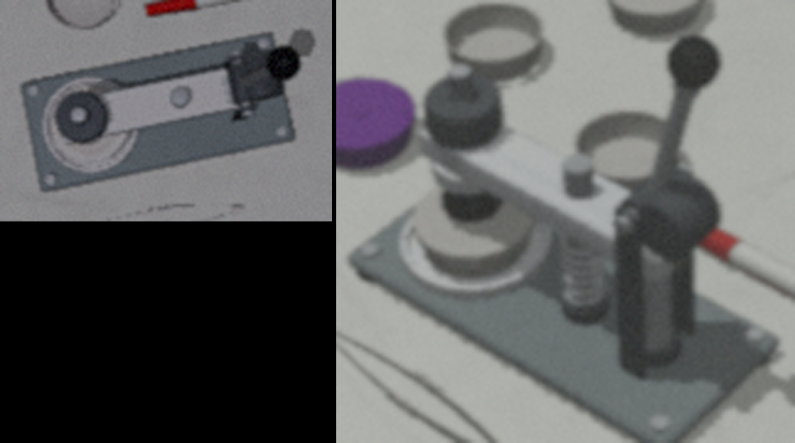

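The crop confirms it. The press stands on the grey base plate, with the dark nut and spindle over the lidded dish and the black ball on the raised lever. The purple and red dishes are separate. I'll move above the ball and line the fingers up with the press's x axis, which is about 13° yaw.

>>> jog_arm:
  steps:
    - {"delta_rot":[0,0,0],"linear":[-0.033,-0.026,-0.011],"grip":0.085}
    - {"delta_rot":[0,0,0],"linear":[-0.033,-0.026,-0.011],"grip":0.085}
    - {"delta_rot":[0,0,0],"linear":[-0.033,-0.026,-0.011],"grip":0.085}
    - {"delta_rot":[0,0,0],"linear":[-0.033,-0.026,-0.011],"grip":0.085}
    - {"delta_rot":[0,0,0],"linear":[-0.033,-0.026,-0.011],"grip":0.085}
    - {"delta_rot":[0,0,0],"linear":[-0.033,-0.026,-0.011],"grip":0.085}
    - {"delta_rot":[0,0,0],"linear":[-0.033,-0.026,-0.011],"grip":0.085}

```text
t: 0.8
tool_pos: [0.3668, 0.3379, 0.2704]
tool_rot: [-0.535, -3.095, 0.0]
contact_force: [0.7, 0.2, 0.1]
opening: 0.0853
grip_force: 0.0
```

>>> jog_arm:
  steps:
    - {"delta_rot":[0,0,0],"linear":[-0.033,-0.026,-0.006],"grip":0.085}
    - {"delta_rot":[0,0,0],"linear":[-0.033,-0.026,-0.006],"grip":0.085}
    - {"delta_rot":[0,0,0],"linear":[-0.033,-0.026,-0.006],"grip":0.085}
    - {"delta_rot":[0,0,0],"linear":[-0.033,-0.026,-0.006],"grip":0.085}
    - {"delta_rot":[0,0,0],"linear":[-0.033,-0.026,-0.006],"grip":0.085}
    - {"delta_rot":[0,0,0],"linear":[-0.033,-0.026,-0.006],"grip":0.085}
    - {"delta_rot":[0,0,0],"linear":[-0.033,-0.026,-0.006],"grip":0.085}

```text
t: 1.5
tool_pos: [0.5233, 0.0888, 0.3122]
tool_rot: [-0.536, -3.095, -0.0]
contact_force: [1.2, 1.5, 0.2]
opening: 0.0851
grip_force: 0.0
```

>>> jog_arm:
  steps:
    - {"delta_rot":[0,0,8.15],"linear":[0,0,0],"grip":0.085}
    - {"delta_rot":[0,0,8.15],"linear":[0,0,0],"grip":0.085}
    - {"delta_rot":[0,0,8.15],"linear":[0,0,0],"grip":0.085}
    - {"delta_rot":[0,0,8.15],"linear":[0,0,0],"grip":0.085}
    - {"delta_rot":[0,0,8.15],"linear":[0,0,0],"grip":0.085}
    - {"delta_rot":[0,0,8.15],"linear":[0,0,0],"grip":0.085}
    - {"delta_rot":[0,0,8.15],"linear":[0,0,0],"grip":0.085}
    - {"delta_rot":[0,0,0],"linear":[0,0,0],"grip":0.085}

```text
t: 2.3
tool_pos: [0.5226, 0.0905, 0.3118]
tool_rot: [-1.948, -2.464, 0.001]
contact_force: [0.4, -1.0, -0.1]
opening: 0.0852
grip_force: 0.0
```

```bash
cat >> h.py <<'E'
from scipy.spatial.transform import Rotation as Rn
def wpose():
    o=ctrl.get_obs(); T=np.eye(4);T[:3,:3]=Rn.from_rotvec(o["tool_rot"]).as_matrix();T[:3,3]=o["tool_pos"]; return o,T
def wonz(T,uv,z):
    i=ctrl.camera_info("wrist");M=T@i["T_tool_cam"];d=M[:3,:3]@np.linalg.solve(i["camera_matrix"],[uv[0],uv[1],1.]);c=M[:3,3]
    return c+d*(z-c[2])/d[2]
E
python3 - <<'E'
from h import *
o,T=wpose(); im,d=ctrl.get_image("wrist"); cv2.imwrite("pics/w1.png",im[:,:,::-1]); np.save("pics/w1T.npy",T);np.save("pics/w1d.npy",d)
print(o["t"],o["q"],T,o["contact_force"])
print("nut",onz("top",(258.5,261.6),.123),onz("side",(254.5,238.5),.117))
E
```

```text
2.3 [ 0.0311 -0.216   1.6721 -0.      1.6865 -0.2014] [[-0.2304  0.9731 -0.0011  0.5226]
 [ 0.9731  0.2305 -0.0001  0.0905]
 [ 0.0002 -0.0011 -1.      0.3118]
 [ 0.      0.      0.      1.    ]] [ 0.4419 -0.985  -0.0929]
nut [0.4934 0.2378 0.123 ] [0.4932 0.2349 0.117 ]
```

View pics/w1.png

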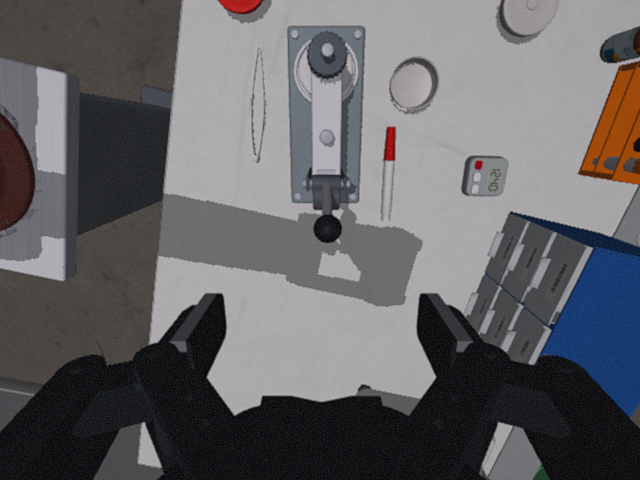

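The wrist view shows the ball at about (327,228), the nut at (327,54) and the base edges upright, so the yaw is right. The bystanders are clear.

Run:
```python
from h import *
T=np.load("pics/w1T.npy"); im=cv2.imread("pics/w1.png"); g=im.max(2)
def blob(x0,y0,x1,y1,th):
    n,l,s,c=cv2.connectedComponentsWithStats((g[y0:y1,x0:x1]<th).astype(np.uint8)); k=1+np.argmax(s[1:,4]); print(s[k],c[k]+[x0,y0]); return c[k]+[x0,y0]
b=blob(305,212,350,250,40); n=blob(300,25,355,85,75)
B=wonz(T,b,.218);print("ball",B)
N=wonz(T,n,.119);print("nut",N)
bc=[wonz(T,p,.014) for p in((289,27),(364,27),(359,202),(291,202))];print(np.array(bc),np.mean(bc,0))
for P,q in((bc[3],bc[0]),(bc[2],bc[1]),(B,N)): v=(q-P)[:2];print(np.degrees(np.arctan2(-v[0],v[1])))
print("ball rel tool",T[:3,:3].T@(B-T[:3,3]),"nut",T[:3,:3].T@(N-T[:3,3]))
```

```text
[  9   3  27  28 549] [327.2587 228.2058]
[  7  27  40  27 186] [327.0269  70.086 ]
ball [0.5275 0.0892 0.218 ]
nut [0.4959 0.2258 0.119 ]
[[0.4349 0.2801 0.014 ]
 [0.5275 0.3019 0.014 ]
 [0.5805 0.0828 0.014 ]
 [0.4832 0.0598 0.014 ]] [0.5065 0.1812 0.014 ]
12.366690702056435
13.591902724015458
13.011943541280441
ball rel tool [-0.0024  0.0046  0.0938] nut [0.1378 0.0055 0.1928]
```

>>> jog_arm:
  steps:
    - {"delta_rot":[0,0,0],"linear":[-0.0015,0.0046,0],"grip":0.06}
    - {"delta_rot":[0,0,0],"linear":[0,0,0.03],"grip":0.06}
    - {"delta_rot":[0,0,0],"linear":[0,0,0.03],"grip":0.06}
    - {"delta_rot":[0,0,0],"linear":[0,0,0.03],"grip":0.06}
    - {"delta_rot":[0,0,0],"linear":[0,0,0.02],"grip":0.06}
    - {"delta_rot":[0,0,0],"linear":[0,0,0],"grip":0.06}
  newtons: 20

```text
t: 2.95
tool_pos: [0.5255, 0.09, 0.1981]
tool_rot: [-1.944, -2.461, 0.008]
contact_force: [0.1, -0.3, -0.7]
opening: 0.0602
grip_force: 0.0
```

>>> jog_arm:
  steps:
    - {"delta_rot":[0,0,0],"linear":[0,0,0],"grip":0.02}
    - {"delta_rot":[0,0,0],"linear":[0,0,0],"grip":0.02}
    - {"delta_rot":[0,0,0],"linear":[0,0,0],"grip":0.02}
    - {"delta_rot":[0,0,0],"linear":[0,0,0],"grip":0.02}
    - {"delta_rot":[0,0,0],"linear":[0,0,0],"grip":0.02}
    - {"delta_rot":[0,0,0],"linear":[0,0,0],"grip":0.02}

```text
t: 3.55
tool_pos: [0.5278, 0.0901, 0.2027]
tool_rot: [1.949, 2.464, 0.001]
contact_force: [0.2, -0.8, -1.4]
opening: 0.0199
grip_force: 0.0
```

Run:
```python
from h import *
o,T=wpose(); im,d=ctrl.get_image("wrist"); cv2.imwrite("pics/w2.png",im[:,:,::-1])
print(o["t"],T[:3,3],o["contact_force"],o["opening"],o["grip_force"])
```

```text
3.55 [0.5278 0.0901 0.2027] [ 0.1975 -0.7738 -1.3775] 0.019889246835082735 0.0
```

View pics/w2.png

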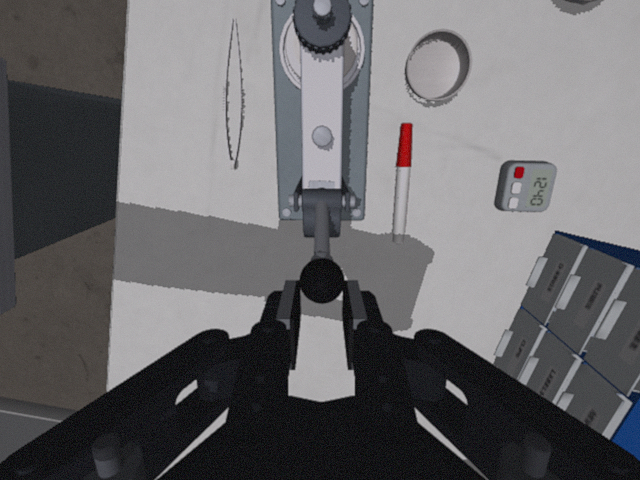

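The fingers closed to 20 mm without gripping. The ball, at (321,280), sits ahead of the pads towards +x of the tool, or below them. I'll measure it with depth.

```bash
cat >> h.py <<'E'
def wdep(T,d,uv,r=3):
    u,v=map(int,uv); z=np.median(d[v-r:v+r+1,u-r:u+r+1]); i=ctrl.camera_info("wrist")
    p=np.linalg.solve(i["camera_matrix"],[uv[0],uv[1],1.])*z; return z,(T@i["T_tool_cam"]@np.r_[p,1])[:3]
E
python3 - <<'E'
from h import *
o,T=wpose(); im,d=ctrl.get_image("wrist"); print(o["t"])
for uv in((321,279),(321,268),(322,240),(322,225),(296,310),(292,350),(349,310),(322,5)):
    z,P=wdep(T,d,uv,1); print(uv,z,im[uv[1],uv[0]],P,"tool",T[:3,:3].T@(P-T[:3,3]))
d1=np.load("pics/w1d.npy");T1=np.load("pics/w1T.npy"); print(wdep(T1,d1,(327,228),1),wdep(T1,d1,(328,50),1))
E
```

```text
3.6
(321, 279) 0.17006405 [15 14 13] [0.526  0.0943 0.2275] tool [ 0.0045 -0.0007 -0.0249]
(321, 268) 0.17212243 [17 13 19] [0.5249 0.0988 0.224 ] tool [ 0.0091 -0.0007 -0.0213]
(322, 240) 0.20673928 [85 86 91] [0.5248 0.1021 0.1867] tool [ 0.0123 -0.0001  0.0159]
(322, 225) 0.22378805 [85 83 90] [0.5238 0.1064 0.1675] tool [ 0.0167 -0.0001  0.0351]
(296, 310) 0.13061257 [28 23 28] [0.5152 0.0969 0.2673] tool [ 0.0095 -0.0106 -0.0647]
(292, 350) 0.123636104 [32 31 36] [0.5167 0.0862 0.2779] tool [-0.0012 -0.0115 -0.0753]
(349, 310) 0.12514241 [20 14 25] [0.5345 0.1043 0.2721] tool [ 0.0123  0.0099 -0.0695]
(322, 5) 0.21012495 [162 163 174] [0.4923 0.24   0.1393] tool [0.154  0.     0.0633]
(np.float32(0.27469036), array([0.5264, 0.0922, 0.2283])) (np.float32(0.31514442), array([0.4932, 0.2396, 0.1393]))
```

By depth the ball centre is at the grasp point, so the fingers may be only just around it. I'll command a full close to check.

>>> jog_arm:
  steps:
    - {"delta_rot":[0,0,0],"linear":[0,0,0],"grip":0.0}
    - {"delta_rot":[0,0,0],"linear":[0,0,0],"grip":0.0}
    - {"delta_rot":[0,0,0],"linear":[0,0,0],"grip":0.0}
  newtons: 20

```text
t: 3.95
tool_pos: [0.5276, 0.0901, 0.2023]
tool_rot: [-1.949, -2.464, 0.0]
contact_force: [0.7, 0.7, 0.2]
opening: 0.0003
grip_force: 0.0
```

Run:
```python
from h import *
o,T=wpose(); im,d=ctrl.get_image("wrist"); 
print(o["t"],T[:3,3],o["contact_force"],o["opening"],o["grip_force"])
g=im.max(2); m=(g<45).astype(np.uint8)
p=im[200:400,240:400]; cv2.imwrite("pics/w3.png",cv2.resize(p[:,:,::-1],None,fx=3,fy=3)); print(wdep(T,d,(321,279),1))
```

```text
3.95 [0.5276 0.0901 0.2023] [0.7242 0.6853 0.2075] 0.000265377456937812 0.0
(np.float32(0.16937874), array([0.5258, 0.0946, 0.2279]))
```

View pics/w3.png

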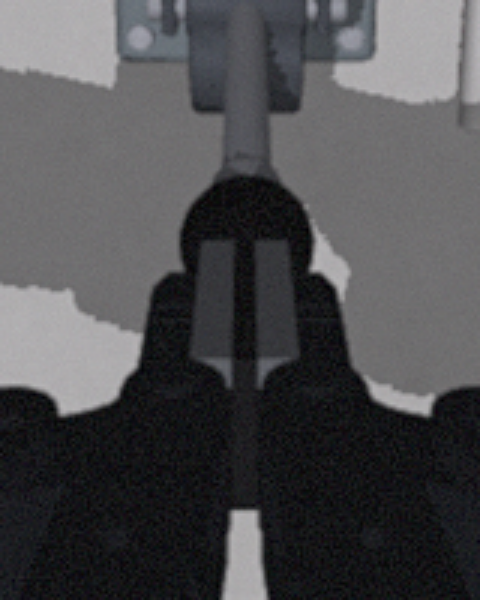

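The fingers are shut behind the ball: the pad tips at about row 279 occlude only its near half. I'll read where the tips really are from depth.

Run:
```python
from h import *
o,T=wpose(); im,d=ctrl.get_image("wrist")
for u in(311,331,321):
  for v in(262,270,276,282,290,300,315,340):
    z,P=wdep(T,d,(u,v),0); print((u,v),round(float(z),4),im[v,u],"tool",T[:3,:3].T@(P-T[:3,3]))
```

```text
(311, 262) 0.179 [11 19 17] tool [ 0.0095 -0.0061 -0.014 ]
(311, 270) 0.174 [19 21 21] tool [ 0.0073 -0.006  -0.0199]
(311, 276) 0.172 [ 7  8 11] tool [ 0.0052 -0.0059 -0.0227]
(311, 282) 0.1493 [54 58 59] tool [ 0.012  -0.0052 -0.0443]
(311, 290) 0.1414 [49 49 56] tool [ 0.0121 -0.005  -0.0525]
(311, 300) 0.1329 [60 60 61] tool [ 0.0121 -0.0047 -0.0614]
(311, 315) 0.1219 [56 61 59] tool [ 0.0122 -0.0044 -0.0729]
(311, 340) 0.1058 [ 8 16  9] tool [ 0.013  -0.0039 -0.0896]
(331, 262) 0.1781 [ 6  9 11] tool [ 0.0099  0.0047 -0.0149]
(331, 270) 0.1719 [15 14 21] tool [ 0.0082  0.0045 -0.0218]
(331, 276) 0.1705 [30 28 33] tool [ 0.0058  0.0044 -0.024 ]
(331, 282) 0.1481 [53 52 58] tool [ 0.0125  0.0038 -0.0455]
(331, 290) 0.1415 [52 56 57] tool [ 0.012   0.0036 -0.0524]
(331, 300) 0.1329 [53 52 57] tool [ 0.0122  0.0033 -0.0615]
(331, 315) 0.1227 [50 52 55] tool [ 0.0118  0.003  -0.0723]
(331, 340) 0.1041 [13 19 18] tool [ 0.014   0.0025 -0.091 ]
(321, 262) 0.1752 [7 7 6] tool [ 0.0109 -0.0007 -0.0175]
(321, 270) 0.1714 [13 16 15] tool [ 0.0084 -0.0007 -0.0224]
(321, 276) 0.1699 [11  9 13] tool [ 0.006  -0.0007 -0.0246]
(321, 282) 0.148 [ 9 21 12] tool [ 0.0125 -0.0007 -0.0455]
(321, 290) 0.1409 [23 12 11] tool [ 0.0124 -0.0007 -0.053 ]
(321, 300) 0.1323 [ 8 15 11] tool [ 0.0124 -0.0007 -0.062 ]
(321, 315) 0.1226 [19 24 21] tool [ 0.0118 -0.0007 -0.0723]
(321, 340) 0.1227 [22 25 23] tool [ 0.0029 -0.0007 -0.075 ]
```

By depth the real shut fingertips lie about 42 mm behind the reported TCP. World points measured through the same camera agree with the known heights, so this offset is in the tool and not in the camera. That also explains the empty close. I'll use tips = TCP − 42 mm and grasp point = TCP − 61 mm along tool z, and go 47 mm lower.

>>> jog_arm:
  steps:
    - {"delta_rot":[0,0,0],"linear":[0,0,0],"grip":0.05}
    - {"delta_rot":[0,0,0],"linear":[0,0,0],"grip":0.05}
    - {"delta_rot":[0,0,0],"linear":[0,0,0],"grip":0.05}
    - {"delta_rot":[0,0,0],"linear":[0,0,0],"grip":0.05}
    - {"delta_rot":[0,0,0],"linear":[0,0,0.016],"grip":0.05}
    - {"delta_rot":[0,0,0],"linear":[0,0,0.016],"grip":0.05}
    - {"delta_rot":[0,0,0],"linear":[0.001,0,0.015],"grip":0.05}
    - {"delta_rot":[0,0,0],"linear":[0,0,0],"grip":0.05}

```text
t: 4.85
tool_pos: [0.5248, 0.0911, 0.1508]
tool_rot: [-1.945, -2.46, 0.007]
contact_force: [0.2, 0.2, 0.9]
opening: 0.0502
grip_force: 0.0
```

>>> jog_arm:
  steps:
    - {"delta_rot":[0,0,0],"linear":[0,0,0],"grip":0.015}
    - {"delta_rot":[0,0,0],"linear":[0,0,0],"grip":0.015}
    - {"delta_rot":[0,0,0],"linear":[0,0,0],"grip":0.015}
    - {"delta_rot":[0,0,0],"linear":[0,0,0],"grip":0.015}
    - {"delta_rot":[0,0,0],"linear":[0,0,0],"grip":0.015}
  newtons: 20

```text
t: 5.35
tool_pos: [0.5278, 0.0911, 0.1559]
tool_rot: [1.949, 2.463, 0.001]
contact_force: [2.1, 1.4, -1.4]
opening: 0.0234
grip_force: 19.8
```

Run:
```python
from h import *
for k in range(3):
  o,T=wpose(); print(o["t"],T[:3,3],o["contact_force"],o["opening"],o["grip_force"])
im,d=ctrl.get_image("wrist"); cv2.imwrite("pics/w4.png",im[:,:,::-1])
```

```text
5.35 [0.5278 0.0911 0.1559] [ 2.0775  1.3979 -1.3642] 0.023390135043195447 19.791488349437714
5.35 [0.5278 0.0911 0.1559] [ 2.0775  1.3979 -1.3642] 0.023390135043195447 19.791488349437714
5.35 [0.5278 0.0911 0.1559] [ 2.0775  1.3979 -1.3642] 0.023390135043195447 19.791488349437714
```

The ball is held: 23.4 mm opening, 19.8 N. Next I'll feel along the arc.

```bash
cat > meas.py <<'E'
from h import *
import sys
n=int(sys.argv[1]);O=np.array([.5278,.0911,.1559]);py=np.array([-.2285,.9735,0]);z=np.array([0,0,1.])
F=[];P=[]
for k in range(n):
    ctrl.get_image("wrist");o=ctrl.get_obs();F.append(o["contact_force"]);P.append(o["tool_pos"])
F=np.array(F);d=np.mean(P,0)-O
y=-d@py+.0199;zz=d[2]+.0980;al=np.arctan2(y,zz);th=al-.2
t=-py*np.cos(al)-z*np.sin(al);r=-py*np.sin(al)+z*np.cos(al)
f=F@t
print("t %.2f th %.3f radius %.1f drop %.2f | tangential %.2f +- %.2f radial %.2f x %.2f grip %.1f %.4f"%(o["t"],th,1e3*np.hypot(y,zz),15*(np.cos(1.36-th)-np.cos(1.36)),-f.mean(),f.std()/n**.5,(F@r).mean(),(F@[.9735,.2285,0]).mean(),o["grip_force"],o["opening"]))
E
python3 meas.py 6
```

```text
t 5.70 th 0.000 radius 99.9 drop 0.00 | tangential 0.77 +- 0.07 radial -0.70 x 2.08 grip 19.8 0.0232
```

>>> jog_arm:
  steps:
    - {"delta_rot":[0,0,0],"linear":[-0.0049,0,0.0012],"grip":0.015}
    - {"delta_rot":[0,0,0],"linear":[-0.0048,0,0.0013],"grip":0.015}
    - {"delta_rot":[0,0,0],"linear":[0,0,0],"grip":0.015}

```text
t: 6.0
tool_pos: [0.5301, 0.0811, 0.1527]
tool_rot: [1.95, 2.463, 0.001]
contact_force: [4.0, 2.5, -2.3]
opening: 0.0231
grip_force: 19.8
```

```bash
python3 meas.py 6
```

```text
t 6.30 th 0.104 radius 99.5 drop 1.50 | tangential 0.02 +- 0.25 radial -2.90 x 5.05 grip 19.8 0.0235
```

>>> jog_arm:
  steps:
    - {"delta_rot":[0,0,0],"linear":[-0.0047,0,0.0017],"grip":0.015}
    - {"delta_rot":[0,0,0],"linear":[-0.0047,0,0.0017],"grip":0.015}
    - {"delta_rot":[0,0,0],"linear":[0,0,0],"grip":0.015}

```text
t: 6.6
tool_pos: [0.5321, 0.0725, 0.1493]
tool_rot: [1.949, 2.464, 0.001]
contact_force: [5.4, 2.8, -3.1]
opening: 0.0239
grip_force: 19.9
```

```bash
python3 meas.py 6
```

```text
t 6.90 th 0.201 radius 99.3 drop 2.87 | tangential 0.42 +- 0.19 radial -3.03 x 4.82 grip 19.9 0.0234
```

>>> jog_arm:
  steps:
    - {"delta_rot":[0,0,0],"linear":[-0.0045,0.0005,0.0022],"grip":0.015}
    - {"delta_rot":[0,0,0],"linear":[-0.0045,0,0.0022],"grip":0.015}
    - {"delta_rot":[0,0,0],"linear":[0,0,0],"grip":0.015}

```text
t: 7.2
tool_pos: [0.5342, 0.0633, 0.1445]
tool_rot: [-1.949, -2.463, 0.001]
contact_force: [2.7, 1.8, -0.8]
opening: 0.0234
grip_force: 19.8
```

```bash
python3 meas.py 6
```

```text
t 7.50 th 0.305 radius 99.2 drop 4.26 | tangential -0.13 +- 0.19 radial -3.09 x 3.01 grip 19.8 0.0235
```

>>> jog_arm:
  steps:
    - {"delta_rot":[0,0,0],"linear":[-0.0043,0,0.0026],"grip":0.015}
    - {"delta_rot":[0,0,0],"linear":[-0.0042,0,0.0026],"grip":0.015}
    - {"delta_rot":[0,0,0],"linear":[0,0,0],"grip":0.015}

```text
t: 7.8
tool_pos: [0.5362, 0.0551, 0.1393]
tool_rot: [-1.949, -2.463, 0.001]
contact_force: [1.8, 2.0, -3.0]
opening: 0.0235
grip_force: 19.9
```

```bash
python3 meas.py 6
```

```text
t 8.10 th 0.405 radius 99.4 drop 5.53 | tangential -0.33 +- 0.18 radial -3.88 x 2.27 grip 19.8 0.0233
```

>>> jog_arm:
  steps:
    - {"delta_rot":[0,0,0],"linear":[-0.004,0,0.003],"grip":0.015}
    - {"delta_rot":[0,0,0],"linear":[-0.004,0,0.003],"grip":0.015}
    - {"delta_rot":[0,0,0],"linear":[0,0,0],"grip":0.015}

```text
t: 8.4
tool_pos: [0.5381, 0.0473, 0.1335]
tool_rot: [-1.95, -2.463, 0.001]
contact_force: [-0.8, 2.6, -2.1]
opening: 0.0234
grip_force: 19.9
```

```bash
python3 meas.py 8
```

```text
t 8.80 th 0.505 radius 99.6 drop 6.70 | tangential 0.47 +- 0.13 radial -3.03 x -0.26 grip 19.9 0.0235
```

>>> jog_arm:
  steps:
    - {"delta_rot":[0,0,0],"linear":[-0.0037,0,0.0034],"grip":0.015}
    - {"delta_rot":[0,0,0],"linear":[-0.0036,0,0.0034],"grip":0.015}
    - {"delta_rot":[0,0,0],"linear":[0,0,0],"grip":0.015}

```text
t: 9.1
tool_pos: [0.5398, 0.0402, 0.1268]
tool_rot: [-1.949, -2.463, 0.001]
contact_force: [-3.4, 1.9, 0.0]
opening: 0.0234
grip_force: 20.1
```

```bash
python3 meas.py 8
```

```text
t 9.50 th 0.605 radius 99.8 drop 7.78 | tangential 2.19 +- 0.14 radial -1.75 x -2.57 grip 20.1 0.0238
```

>>> jog_arm:
  steps:
    - {"delta_rot":[0,0,0],"linear":[-0.0034,0.0003,0.0037],"grip":0.015}
    - {"delta_rot":[0,0,0],"linear":[0,0,0],"grip":0.015}

```text
t: 9.7
tool_pos: [0.5406, 0.0371, 0.1233]
tool_rot: [-1.949, -2.463, 0.002]
contact_force: [-4.9, 1.6, 1.9]
opening: 0.0231
grip_force: 20.2
```

```bash
python3 meas.py 8
```

```text
t 10.10 th 0.654 radius 99.8 drop 8.28 | tangential 2.78 +- 0.21 radial -0.94 x -5.01 grip 20.2 0.0231
```

>>> jog_arm:
  steps:
    - {"delta_rot":[0,0,0],"linear":[-0.0032,0,0.0038],"grip":0.015}
    - {"delta_rot":[0,0,0],"linear":[0,0,0],"grip":0.015}

```text
t: 10.3
tool_pos: [0.5413, 0.034, 0.1197]
tool_rot: [-1.949, -2.464, 0.002]
contact_force: [-5.0, 1.1, 1.8]
opening: 0.0235
grip_force: 20.3
```

```bash
python3 meas.py 8
```

```text
t 10.70 th 0.703 radius 99.9 drop 8.74 | tangential 3.26 +- 0.12 radial -0.73 x -5.21 grip 20.3 0.0231
```

>>> jog_arm:
  steps:
    - {"delta_rot":[0,0,0],"linear":[0.0032,0,-0.0038],"grip":0.015}
    - {"delta_rot":[0,0,0],"linear":[0.0034,0,-0.0037],"grip":0.015}
    - {"delta_rot":[0,0,0],"linear":[0,0,0],"grip":0.015}

```text
t: 11.0
tool_pos: [0.5398, 0.0408, 0.1279]
tool_rot: [-1.948, -2.464, 0.002]
contact_force: [-6.8, -0.2, 2.3]
opening: 0.0232
grip_force: 20.3
```

```bash
python3 meas.py 8
```

```text
t 11.40 th 0.600 radius 100.1 drop 7.73 | tangential 2.49 +- 0.23 radial 0.88 x -6.00 grip 20.3 0.0235
```

>>> jog_arm:
  steps:
    - {"delta_rot":[0,0,0],"linear":[0.0036,0,-0.0034],"grip":0.015}
    - {"delta_rot":[0,0,0],"linear":[0,0,0],"grip":0.015}

```text
t: 11.6
tool_pos: [0.539, 0.044, 0.1312]
tool_rot: [1.948, 2.464, -0.002]
contact_force: [-6.5, -1.3, 1.4]
opening: 0.0234
grip_force: 20.3
```

```bash
python3 meas.py 8
```

```text
t 12.00 th 0.552 radius 100.2 drop 7.23 | tangential 1.54 +- 0.18 radial 1.43 x -6.20 grip 20.3 0.0235
```

>>> jog_arm:
  steps:
    - {"delta_rot":[0,0,0],"linear":[0.0037,0,-0.0034],"grip":0.015}
    - {"delta_rot":[0,0,0],"linear":[0,0,0],"grip":0.015}

```text
t: 12.2
tool_pos: [0.5382, 0.0474, 0.1345]
tool_rot: [1.948, 2.463, -0.003]
contact_force: [-4.7, -1.2, 0.9]
opening: 0.0234
grip_force: 20.3
```

```bash
python3 meas.py 8
```

```text
t 12.60 th 0.504 radius 100.3 drop 6.70 | tangential 0.52 +- 0.18 radial 0.97 x -5.65 grip 20.3 0.0233
```

>>> jog_arm:
  steps:
    - {"delta_rot":[0,0,0],"linear":[0.004,0,-0.003],"grip":0.015}
    - {"delta_rot":[0,0,0],"linear":[0.004,0,-0.003],"grip":0.015}
    - {"delta_rot":[0,0,0],"linear":[0,0,0],"grip":0.015}

```text
t: 12.9
tool_pos: [0.5363, 0.0551, 0.1404]
tool_rot: [1.948, 2.463, -0.003]
contact_force: [-6.1, -2.2, 1.4]
opening: 0.0234
grip_force: 20.2
```

```bash
python3 meas.py 8
```

```text
t 13.30 th 0.406 radius 100.2 drop 5.53 | tangential -0.24 +- 0.09 radial 1.55 x -5.60 grip 20.2 0.0235
```

>>> jog_arm:
  steps:
    - {"delta_rot":[0,0,0],"linear":[0.0042,0,-0.0026],"grip":0.015}
    - {"delta_rot":[0,0,0],"linear":[0.0043,-0.0003,-0.0026],"grip":0.015}
    - {"delta_rot":[0,0,0],"linear":[0,0,0],"grip":0.015}

```text
t: 13.6
tool_pos: [0.5344, 0.0637, 0.1458]
tool_rot: [1.948, 2.463, -0.001]
contact_force: [-4.9, -3.0, 1.5]
opening: 0.0232
grip_force: 20.3
```

```bash
python3 meas.py 6
```

```text
t 13.90 th 0.303 radius 100.2 drop 4.23 | tangential 0.36 +- 0.19 radial 1.87 x -5.63 grip 20.3 0.0236
```

Contact begins at about θ≈0.49, a drop of about 6.5 mm. Halfway is 9.16 mm, so the nut is about 2.6 mm down too far, or about 1.13 rad ≈ 65° to back off. I'll open the lever again, release it and go over the nut.

>>> jog_arm:
  steps:
    - {"delta_rot":[0,0,0],"linear":[0.0045,-0.0003,-0.0022],"grip":0.015}
    - {"delta_rot":[0,0,0],"linear":[0.0045,-0.0002,-0.0022],"grip":0.015}
    - {"delta_rot":[0,0,0],"linear":[0.0047,0,-0.0017],"grip":0.015}
    - {"delta_rot":[0,0,0],"linear":[0.0047,0,-0.0017],"grip":0.015}
    - {"delta_rot":[0,0,0],"linear":[0.0049,0,-0.0013],"grip":0.015}
    - {"delta_rot":[0,0,0],"linear":[0.0048,0,-0.0012],"grip":0.015}
    - {"delta_rot":[0,0,0],"linear":[0,0,0],"grip":0.015}

```text
t: 14.6
tool_pos: [0.5277, 0.0921, 0.1562]
tool_rot: [1.948, 2.464, 0.002]
contact_force: [-2.5, -1.4, 4.5]
opening: 0.0234
grip_force: 20.5
```

>>> jog_arm:
  steps:
    - {"delta_rot":[0,0,0],"linear":[0,0,0],"grip":0.06}
    - {"delta_rot":[0,0,0],"linear":[0,0,0],"grip":0.06}
    - {"delta_rot":[0,0,0],"linear":[0,0,0],"grip":0.06}
    - {"delta_rot":[0,0,0],"linear":[0,0,-0.03],"grip":0.07}
    - {"delta_rot":[0,0,0],"linear":[0,0,-0.03],"grip":0.07}
    - {"delta_rot":[0,0,0],"linear":[0.038,0,0],"grip":0.07}
    - {"delta_rot":[0,0,0],"linear":[0.038,0,0],"grip":0.07}
    - {"delta_rot":[0,0,0],"linear":[0.038,0,0],"grip":0.07}
    - {"delta_rot":[0,0,0],"linear":[0.037,0,0],"grip":0.07}
    - {"delta_rot":[0,0,0],"linear":[0,0,0],"grip":0.07}

```text
t: 15.6
tool_pos: [0.4914, 0.2414, 0.2149]
tool_rot: [-1.942, -2.467, -0.001]
contact_force: [-0.0, -0.5, 0.2]
opening: 0.07
grip_force: 0.0
```

Run:
```python
from h import *
ctrl.get_image("wrist")
o,T=wpose(); im,d=ctrl.get_image("wrist"); cv2.imwrite("pics/w5.png",im[:,:,::-1])
print(o["t"],T,o["contact_force"],o["opening"],o["q"])
s,_=ctrl.get_image("side"); cv2.imwrite("pics/s5.png",s[:,:,::-1])
g=s[210:240,310:340].max(2); n,l,st,c=cv2.connectedComponentsWithStats((g<60).astype(np.uint8)); k=1+np.argmax(st[1:,4]); print("side ball",st[k],c[k]+[310,210])
```

```text
15.65 [[-0.2335  0.9724 -0.0005  0.492 ]
 [ 0.9724  0.2335  0.0001  0.2396]
 [ 0.0002 -0.0005 -1.      0.215 ]
 [ 0.      0.      0.      1.    ]] [ 0.0842 -0.223  -0.9666] 0.07023607940136861 [ 0.317  -0.1453  1.7685  0.0003  1.5188  0.0814]
side ball [ 6  8 13 13 94] [321.9574 224.8298]
```

View pics/w5.png

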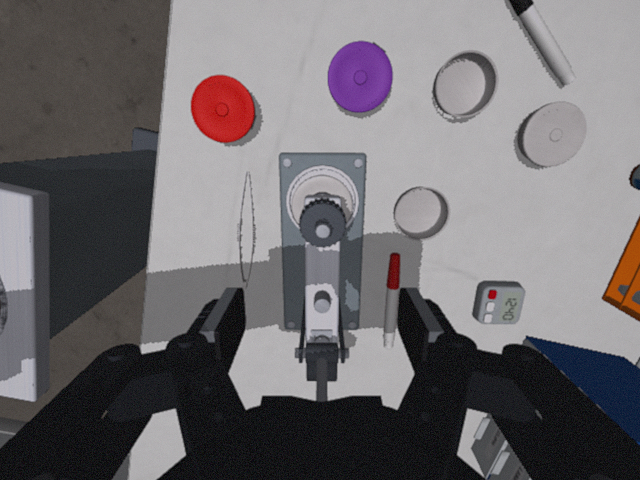

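The wrist view shows the spindle top at (322,230) on the nut, and the lever is back upright.

Run:
```python
from h import *
o,T=wpose(); im=cv2.imread("pics/w5.png")
for uv,z in(((322,230),.139),((322.5,224),.123)):
    P=wonz(T,uv,z); print(P,T[:3,:3].T@(P-T[:3,3]))
g=im[185:265,285:360].max(2); m=cv2.morphologyEx((g<60).astype(np.uint8),cv2.MORPH_CLOSE,np.ones((3,3)));n,l,st,c=cv2.connectedComponentsWithStats(m);k=1+np.argmax(st[1:,4]);print(st[k]+[285,185,0,0,0],c[k]+[285,185])
```

```text
[0.4924 0.2389 0.139 ] [0.0012 0.     0.076 ]
[0.4927 0.2397 0.123 ] [0.0018 0.0005 0.092 ]
[305 199  40  21 146] [325.2397 204.4795]
```

>>> jog_arm:
  steps:
    - {"delta_rot":[0,0,0],"linear":[0.001,0,0.03],"grip":0.07}
    - {"delta_rot":[0,0,0],"linear":[0,0,0.03],"grip":0.07}
    - {"delta_rot":[0,0,0],"linear":[0,0,0.03],"grip":0.07}
    - {"delta_rot":[0,0,0],"linear":[0,0,0.03],"grip":0.07}
    - {"delta_rot":[0,0,0],"linear":[0,0,0.02],"grip":0.06}
    - {"delta_rot":[0,0,0],"linear":[0,0,0.013],"grip":0.055}
    - {"delta_rot":[0,0,0],"linear":[0,0,0],"grip":0.055}
    - {"delta_rot":[0,0,0],"linear":[0,0,0],"grip":0.055}

```text
t: 16.55
tool_pos: [0.4932, 0.2386, 0.0632]
tool_rot: [1.95, 2.463, 0.001]
contact_force: [0.2, 0.1, 1.3]
opening: 0.0552
grip_force: 0.0
```

>>> jog_arm:
  steps:
    - {"delta_rot":[0,0,0],"linear":[0,0,0],"grip":0.03}
    - {"delta_rot":[0,0,0],"linear":[0,0,0],"grip":0.03}
    - {"delta_rot":[0,0,0],"linear":[0,0,0],"grip":0.03}
    - {"delta_rot":[0,0,0],"linear":[0,0,0],"grip":0.03}
    - {"delta_rot":[0,0,0],"linear":[0,0,0],"grip":0.03}
  newtons: 90

```text
t: 17.05
tool_pos: [0.4933, 0.2391, 0.0642]
tool_rot: [1.948, 2.463, 0.002]
contact_force: [-3.2, -2.0, 5.0]
opening: 0.0372
grip_force: 89.8
```

Run:
```python
from h import *
o,T=wpose(); im,d=ctrl.get_image("wrist"); cv2.imwrite("pics/w6.png",im[:,:,::-1])
print(o["t"],T,o["contact_force"],o["wrist_torque"],o["opening"],o["grip_force"],o["q"])
g=im.astype(int)
for v in range(255,400,12):
    z,P=wdep(T,d,(283,v),0);z2,P2=wdep(T,d,(360,v),0);print(v,T[:3,:3].T@(P-T[:3,3]),T[:3,:3].T@(P2-T[:3,3]))
```

```text
17.05 [[-0.2304  0.9731  0.002   0.4933]
 [ 0.9731  0.2304  0.      0.2391]
 [-0.0004  0.0019 -1.      0.0642]
 [ 0.      0.      0.      1.    ]] [-3.1869 -1.9756  4.9796] [-0.3656  0.427  -0.041 ] 0.037169856385095464 89.79506134986877 [ 0.3159 -0.0146  1.9055 -0.0006  1.2488  0.0836]
255 [-0.0011 -0.026   0.025 ] [-0.0009  0.025   0.0242]
267 [-0.009  -0.0261  0.0233] [-0.0097  0.0254  0.0248]
279 [ 0.0116 -0.0183 -0.0402] [ 0.0128  0.0171 -0.043 ]
291 [ 0.0129 -0.0166 -0.0551] [ 0.0134  0.0156 -0.056 ]
303 [ 0.0083 -0.0166 -0.0569] [ 0.0089  0.0155 -0.0581]
315 [ 0.0029 -0.0168 -0.0573] [ 0.0033  0.0157 -0.0581]
327 [-0.0024 -0.0168 -0.0582] [-0.0025  0.0159 -0.0581]
339 [-0.0105 -0.0175 -0.0551] [-0.0837  0.0308  0.0507]
351 [-0.0949 -0.0321  0.0504] [-0.095   0.0312  0.0505]
363 [-0.1064 -0.0325  0.0502] [-0.107   0.0316  0.0509]
375 [-0.117  -0.0327  0.0485] [-0.1186  0.0319  0.0503]
387 [-0.1306 -0.0333  0.05  ] [-0.1309  0.0324  0.0503]
399 [ 0.0118 -0.0103 -0.1128] [ 0.0123  0.0092 -0.1133]
```

View pics/w6.png

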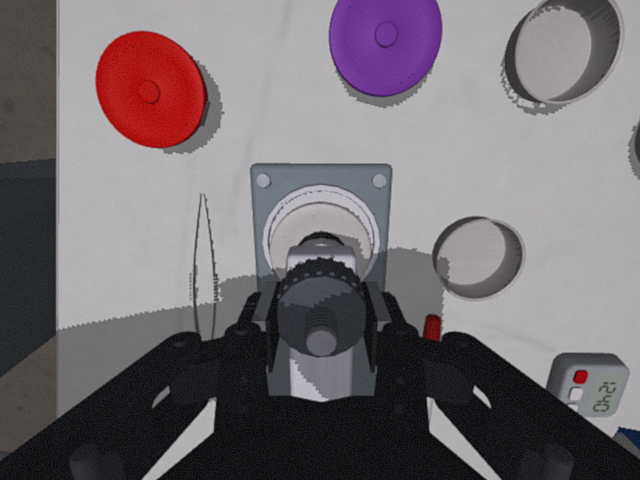

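The fingers hold the nut squarely with 90 N at 37 mm opening. I'll turn it counter-clockwise seen from above, by −z turns of the tool.

>>> jog_arm:
  steps:
    - {"delta_rot":[0,0,-6.5],"linear":[0,0,0],"grip":0.03}
    - {"delta_rot":[0,0,-6.5],"linear":[0,0,0],"grip":0.03}
    - {"delta_rot":[0,0,-6.5],"linear":[0,0,0],"grip":0.03}
    - {"delta_rot":[0,0,-6.5],"linear":[0,0,0],"grip":0.03}
    - {"delta_rot":[0,0,-6.5],"linear":[0,0,0],"grip":0.03}

```text
t: 17.6
tool_pos: [0.4934, 0.2392, 0.0642]
tool_rot: [1.176, 2.911, 0.002]
contact_force: [-1.7, -1.1, 5.4]
opening: 0.0368
grip_force: 89.5
```

Run:
```python
from h import *
o,T=wpose(); print(np.degrees(np.arctan2(T[1,1],T[0,1])),T[:3,3],o["contact_force"],o["wrist_torque"],o["opening"],o["q"])
```

```text
46.009777408978785 [0.4934 0.2392 0.0642] [-1.708  -1.0817  5.3674] [-0.2591  0.3245 -0.4147] 0.03679452482195489 [ 0.3158 -0.0146  1.9055 -0.0002  1.2486 -0.4872]
```

The wrist reads 0.41 N m about z and the tool has turned 32.7°, so the nut is turning with it. I'll do the second half.

>>> jog_arm:
  steps:
    - {"delta_rot":[0,0,-6.5],"linear":[0,0,0],"grip":0.03}
    - {"delta_rot":[0,0,-6.5],"linear":[0,0,0],"grip":0.03}
    - {"delta_rot":[0,0,-6.5],"linear":[0,0,0],"grip":0.03}
    - {"delta_rot":[0,0,-6.5],"linear":[0,0,0],"grip":0.03}
    - {"delta_rot":[0,0,-6.5],"linear":[0,0,0],"grip":0.03}
    - {"delta_rot":[0,0,0],"linear":[0,0,0],"grip":0.03}

```text
t: 18.2
tool_pos: [0.4935, 0.2393, 0.0642]
tool_rot: [0.317, 3.123, 0.001]
contact_force: [-2.8, -1.6, 6.2]
opening: 0.0373
grip_force: 89.9
```

>>> jog_arm:
  steps:
    - {"delta_rot":[0,0,0],"linear":[0,0,0],"grip":0.065}
    - {"delta_rot":[0,0,0],"linear":[0,0,0],"grip":0.065}
    - {"delta_rot":[0,0,0],"linear":[0,0,0],"grip":0.065}
    - {"delta_rot":[0,0,0],"linear":[0,0,0],"grip":0.065}
    - {"delta_rot":[0,0,0],"linear":[0,0,-0.035],"grip":0.065}
    - {"delta_rot":[0,0,0],"linear":[0,0,-0.04],"grip":0.065}
    - {"delta_rot":[0,0,0],"linear":[0,0,-0.04],"grip":0.065}
    - {"delta_rot":[0,0,0],"linear":[0,0,-0.038],"grip":0.065}

```text
t: 19.0
tool_pos: [0.4923, 0.239, 0.217]
tool_rot: [0.32, 3.125, 0.0]
contact_force: [0.6, 1.4, -0.5]
opening: 0.0651
grip_force: 0.0
```

>>> jog_arm:
  steps:
    - {"delta_rot":[0,0,8.1],"linear":[0,0,0],"grip":0.06}
    - {"delta_rot":[0,0,8.1],"linear":[0,0,0],"grip":0.06}
    - {"delta_rot":[0,0,8.1],"linear":[0,0,0],"grip":0.06}
    - {"delta_rot":[0,0,8.1],"linear":[0,0,0],"grip":0.06}
    - {"delta_rot":[0,0,8.1],"linear":[0,0,0],"grip":0.06}
    - {"delta_rot":[0,0,8.1],"linear":[0,0,0],"grip":0.06}
    - {"delta_rot":[0,0,8.1],"linear":[0,0,0],"grip":0.06}
    - {"delta_rot":[0,0,8.3],"linear":[0,0,0],"grip":0.06}
    - {"delta_rot":[0,0,0],"linear":[0,0,0],"grip":0.06}

```text
t: 19.9
tool_pos: [0.4924, 0.239, 0.2152]
tool_rot: [-1.949, -2.464, 0.0]
contact_force: [-0.5, 0.1, 1.0]
opening: 0.0601
grip_force: 0.0
```

Run:
```python
from h import *
ctrl.get_image("wrist");o,T=wpose(); print(o["t"],np.degrees(np.arctan2(T[1,1],T[0,1])),T[:3,3],o["q"])
print(T[:3,:3].T@(np.array([.5278,.0911,.1559])-T[:3,3]))
im,d=ctrl.get_image("top"); g=im[225:255,325:360].max(2); n,l,s,c=cv2.connectedComponentsWithStats((g<45).astype(np.uint8)); print(s[1:],c[1:]+[325,225])
```

```text
19.95 13.466824521947844 [0.4924 0.239  0.2152] [ 0.3159 -0.1454  1.7682  0.      1.519   0.0808]
[-0.1521  0.      0.0593]
[[  0   9  22  21 263]] [[336.0266 243.7681]]
```

The nut has turned 65.1° in all. Back to the ball.

>>> jog_arm:
  steps:
    - {"delta_rot":[0,0,0],"linear":[-0.038,0,0],"grip":0.05}
    - {"delta_rot":[0,0,0],"linear":[-0.038,0,0],"grip":0.05}
    - {"delta_rot":[0,0,0],"linear":[-0.038,0,0],"grip":0.05}
    - {"delta_rot":[0,0,0],"linear":[-0.038,0,0],"grip":0.05}
    - {"delta_rot":[0,0,0],"linear":[0,0,0],"grip":0.05}
    - {"delta_rot":[0,0,0],"linear":[0,0,0.03],"grip":0.05}
    - {"delta_rot":[0,0,0],"linear":[0,0,0.029],"grip":0.05}
    - {"delta_rot":[0,0,0],"linear":[0,0,0],"grip":0.05}

```text
t: 20.8
tool_pos: [0.5241, 0.0914, 0.1515]
tool_rot: [-1.942, -2.46, 0.009]
contact_force: [-0.6, -0.2, -0.9]
opening: 0.05
grip_force: 0.0
```

>>> jog_arm:
  steps:
    - {"delta_rot":[0,0,0],"linear":[0,0,0],"grip":0.015}
    - {"delta_rot":[0,0,0],"linear":[0,0,0],"grip":0.015}
    - {"delta_rot":[0,0,0],"linear":[0,0,0],"grip":0.015}
    - {"delta_rot":[0,0,0],"linear":[0,0,0],"grip":0.015}
  newtons: 20

```text
t: 21.2
tool_pos: [0.528, 0.0912, 0.1582]
tool_rot: [1.948, 2.463, 0.001]
contact_force: [-3.1, -1.1, 4.1]
opening: 0.0233
grip_force: 19.9
```

```bash
python3 meas.py 3
```

```text
t 21.35 th -0.002 radius 102.2 drop -0.03 | tangential 0.30 +- 0.25 radial 5.55 x -4.24 grip 20.0 0.0238
```

```bash
sed -i 's/\[.5278,.0911,.1559\]/[.528,.0912,.158]/' meas.py
```

>>> jog_arm:
  steps:
    - {"delta_rot":[0,0,0],"linear":[-0.0097,0,0.0025],"grip":0.015}
    - {"delta_rot":[0,0,0],"linear":[-0.0094,0,0.0034],"grip":0.015}
    - {"delta_rot":[0,0,0],"linear":[-0.009,0.0005,0.0044],"grip":0.015}
    - {"delta_rot":[0,0,0],"linear":[-0.0085,0,0.0052],"grip":0.015}
    - {"delta_rot":[0,0,0],"linear":[-0.008,0,0.006],"grip":0.015}
    - {"delta_rot":[0,0,0],"linear":[0,0,0],"grip":0.015}
    - {"delta_rot":[0,0,0],"linear":[0,0,0],"grip":0.015}

```text
t: 22.05
tool_pos: [0.5379, 0.0477, 0.134]
tool_rot: [-1.949, -2.462, 0.0]
contact_force: [-0.6, 2.3, -4.3]
opening: 0.0235
grip_force: 19.8
```

```bash
python3 meas.py 8
```

```text
t 22.45 th 0.510 radius 98.2 drop 6.76 | tangential -0.35 +- 0.16 radial -5.48 x 0.75 grip 19.8 0.0238
```

>>> jog_arm:
  steps:
    - {"delta_rot":[0,0,0],"linear":[-0.0073,0,0.0068],"grip":0.015}
    - {"delta_rot":[0,0,0],"linear":[-0.0066,0,0.0075],"grip":0.015}
    - {"delta_rot":[0,0,0],"linear":[0,0,0],"grip":0.015}

```text
t: 22.75
tool_pos: [0.5412, 0.0339, 0.12]
tool_rot: [-1.949, -2.463, 0.001]
contact_force: [-0.8, 3.6, -2.1]
opening: 0.0233
grip_force: 20.0
```

```bash
python3 meas.py 10
```

```text
t 23.25 th 0.711 radius 99.0 drop 8.81 | tangential -0.20 +- 0.19 radial -4.70 x -1.66 grip 20.0 0.0235
```

>>> jog_arm:
  steps:
    - {"delta_rot":[0,0,0],"linear":[-0.0058,0,0.0081],"grip":0.015}
    - {"delta_rot":[0,0,0],"linear":[-0.0049,0,0.0086],"grip":0.015}
    - {"delta_rot":[0,0,0],"linear":[0,0,0],"grip":0.015}

```text
t: 23.55
tool_pos: [0.5438, 0.0231, 0.1036]
tool_rot: [1.949, 2.463, -0.002]
contact_force: [-3.8, 2.7, -1.2]
opening: 0.0236
grip_force: 20.3
```

```bash
python3 meas.py 10
```

```text
t 24.05 th 0.909 radius 99.8 drop 10.36 | tangential 1.47 +- 0.13 radial -1.22 x -4.47 grip 20.4 0.0235
```

Contact now starts between 0.71 and 0.91, close to halfway. I'll take one more reading at about 1.05.

>>> jog_arm:
  steps:
    - {"delta_rot":[0,0,0],"linear":[-0.0041,0.0004,0.0091],"grip":0.015}
    - {"delta_rot":[0,0,0],"linear":[-0.0017,0.0002,0.0047],"grip":0.015}
    - {"delta_rot":[0,0,0],"linear":[0,0,0],"grip":0.015}

```text
t: 24.35
tool_pos: [0.5451, 0.0177, 0.0897]
tool_rot: [-1.949, -2.463, 0.003]
contact_force: [-5.8, -0.4, 0.7]
opening: 0.0231
grip_force: 20.5
```

```bash
sed -i 's/\[.528,.0912,.158\]/[.5278,.0911,.1559]/' meas.py; python3 meas.py 10
```

```text
t 24.85 th 1.044 radius 100.5 drop 11.12 | tangential 0.65 +- 0.18 radial -0.74 x -6.26 grip 20.6 0.0233
```

>>> jog_arm:
  steps:
    - {"delta_rot":[0,0,0],"linear":[0.0017,-0.0002,-0.0047],"grip":0.015}
    - {"delta_rot":[0,0,0],"linear":[0.0041,-0.0002,-0.0091],"grip":0.015}
    - {"delta_rot":[0,0,0],"linear":[0.0023,0,-0.0043],"grip":0.015}
    - {"delta_rot":[0,0,0],"linear":[0,0,0],"grip":0.015}

```text
t: 25.25
tool_pos: [0.5433, 0.0257, 0.1098]
tool_rot: [1.948, 2.464, -0.003]
contact_force: [-6.3, -3.1, 1.6]
opening: 0.0235
grip_force: 20.6
```

```bash
python3 meas.py 10
```

```text
t 25.75 th 0.838 radius 101.4 drop 9.86 | tangential 0.66 +- 0.20 radial 1.83 x -7.15 grip 20.6 0.0233
```

Run:
```python
import numpy as np
from scipy.optimize import least_squares
D=np.array([(0,.77,0),(.104,.02,0),(.201,.42,0),(.305,-.13,0),(.405,-.33,0),(.505,.47,0),(.605,2.19,0),(.654,2.78,0),(.703,3.26,0),(.6,2.49,0),(.552,1.54,0),(.504,.52,0),(.406,-.24,0),(.303,.36,0),(.505,-.35,1),(.703,-.2,1),(.902,1.47,1),(1.044,.65,1),(.838,.66,1)])
th,T,s=D.T;drop=15*(np.cos(1.36-th)-np.cos(1.36))
def m(p,k): return p[0]-p[1]*np.sin(th+.2)+.15*np.sin(1.36-th)*k*np.maximum(drop-p[2]-s*2.61,0)
for k in(17,20,23):
    r=least_squares(lambda p:m(p,k)-T,[.3,.3,6.6]);J=np.linalg.inv(r.jac.T@r.jac)*2*r.cost/16
    print(k,r.x,np.sqrt(np.diag(J)),r.cost,np.round(r.fun,2))
r=least_squares(lambda p:m(p,p[3])-T,[.3,.3,6.6,20]);print(r.x,r.cost)
```

```text
17 [0.87289316 1.70935925 6.27146301] [0.20947269 0.36404524 0.08560534] 0.5197455774249113 [-0.24  0.34 -0.21  0.18  0.23  0.13  0.1   0.12  0.11 -0.27 -0.08  0.06
  0.14 -0.31  0.12 -0.27 -0.51  0.38 -0.01]
20 [1.00228925 1.99057473 6.41660713] [0.24695392 0.42918436 0.08578439] 0.7223835466841111 [-0.16  0.39 -0.19  0.17  0.2  -0.11  0.19  0.34  0.43 -0.19 -0.14 -0.18
  0.11 -0.32  0.06 -0.36 -0.53  0.42 -0.12]
23 [1.13168533 2.27179018 6.52388758] [0.32400586 0.5630939  0.0978695 ] 1.243488347232719 [-0.09  0.43 -0.18  0.16  0.17 -0.34  0.29  0.56  0.75 -0.11 -0.21 -0.42
  0.08 -0.32  0.01 -0.45 -0.56  0.46 -0.23]
[ 0.85525747  1.67103177  6.24761651 16.5911233 ] 0.5167877257911226
```

The fit puts the setting within about 0.15 mm (3 N) of right and well under the crush load. Now I'll lead the lever over to its stop.

>>> jog_arm:
  steps:
    - {"delta_rot":[0,0,0],"linear":[-0.0045,0.0005,0.0089],"grip":0.015}
    - {"delta_rot":[0,0,0],"linear":[-0.0036,0,0.0093],"grip":0.015}
    - {"delta_rot":[0,0,0],"linear":[-0.0027,0,0.0096],"grip":0.015}
    - {"delta_rot":[0,0,0],"linear":[-0.0017,0,0.0099],"grip":0.015}
    - {"delta_rot":[0,0,0],"linear":[-0.0007,0,0.01],"grip":0.015}
    - {"delta_rot":[0,0,0],"linear":[0.0003,0,0.01],"grip":0.015}
    - {"delta_rot":[0,0,0],"linear":[0.0005,0,0.0055],"grip":0.015}
    - {"delta_rot":[0,0,0],"linear":[0,0,0],"grip":0.015}
  newtons: 30

```text
t: 26.55
tool_pos: [0.5461, 0.0139, 0.0477]
tool_rot: [-1.947, -2.463, 0.005]
contact_force: [-13.9, -2.7, 14.2]
opening: 0.0229
grip_force: 31.0
```

```bash
python3 meas.py 5
```

```text
t 26.80 th 1.473 radius 99.8 drop 11.77 | tangential 12.40 +- 0.31 radial -2.67 x -13.72 grip 31.0 0.0229
```

The 12 N resistance shows the lever is on its stop. I'll release it, back away and look.

>>> jog_arm:
  steps:
    - {"delta_rot":[0,0,0],"linear":[0,0,-0.0005],"grip":0.06}
    - {"delta_rot":[0,0,0],"linear":[0,0,0],"grip":0.06}
    - {"delta_rot":[0,0,0],"linear":[0,0,0],"grip":0.06}
    - {"delta_rot":[0,0,0],"linear":[0,0,0],"grip":0.06}
    - {"delta_rot":[0,0,0],"linear":[0,0,-0.03],"grip":0.06}
    - {"delta_rot":[0,0,0],"linear":[0,0,-0.04],"grip":0.06}
    - {"delta_rot":[0,0,0],"linear":[0,0,-0.04],"grip":0.06}
    - {"delta_rot":[0,0,0],"linear":[0,0,-0.04],"grip":0.06}
    - {"delta_rot":[0,0,0],"linear":[-0.03,0,-0.03],"grip":0.06}
    - {"delta_rot":[0,0,0],"linear":[0,0,0],"grip":0.06}

```text
t: 27.8
tool_pos: [0.5574, -0.0174, 0.2321]
tool_rot: [1.945, 2.454, 0.007]
contact_force: [-0.4, 0.4, 0.4]
opening: 0.0602
grip_force: 0.0
```

Run:
```python
from h import *
o,T=wpose();im,d=ctrl.get_image("wrist");s,_=ctrl.get_image("side");print(o["t"],T[:3,3],o["contact_force"])
a=cv2.resize(s[190:350,200:400],(600,480)); cv2.imwrite("pics/end.png",a[:,:,::-1])
p=np.array([.5278,.0911])+np.array([.2285,-.9735])*.0793
for z in(.107,):
    P=np.r_[p,z]; print("expected locked ball side px",proj("side",P))
```

```text
27.8 [ 0.5574 -0.0174  0.2321] [-0.3644  0.4097  0.3984]
expected locked ball side px [362.6531 299.8494]
```

View pics/end.png

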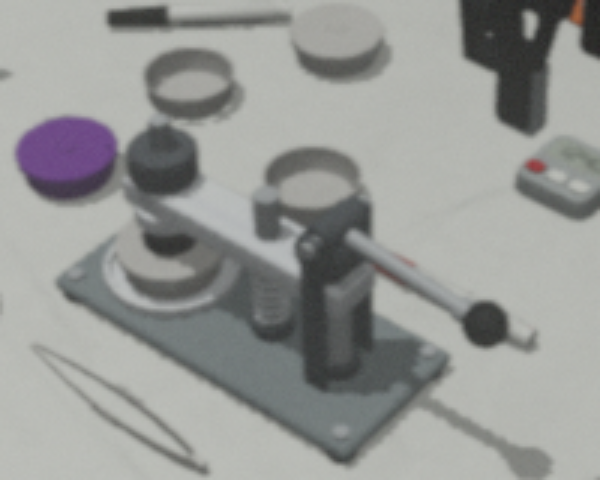

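The ball sits at side pixel (362,298), within 2 px of the (363,300) expected when locked. It stayed there after release, and the empty dish, marker and tweezers are undisturbed. I'm handing in.

```bash
python3 -c "
from station import ctrl
print(ctrl.finish_job())"
```

```text
the job is handed in; nothing more can be done
None
```

I backed the nut off about 65°, which by feel puts first contact at about halfway (within roughly 0.15 mm, or 3 N), then flipped the lever to its stop; it stayed locked after release, the bystanders were untouched, and I handed the job in at about 28 s.

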